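# Lock the slab clamp and offer the long key up to its pocket

## Task

Swing the clamp's lock collar round until its finger points straight across the slab's edge, in line with the rib on top of the post, so that the slab is locked. Then pick up the longer of the two double-T wooden keys by its pull block, carry it over the upright batten without bumping it, and bring it over the longer pocket in the slab, lengthwise along it. Finish while still holding the key there, level, still and centred on the pocket, hovering about 1 cm above the slab's face and never touching the slab or its jig, and leave all the other things where they are.

Things in the scene. Friction and masses are not known exactly. Their poses are not given: they have to be found in the camera images.
- lock_collar (a joint): Angle of the steel lock collar about its upright post, rad, counter-clockwise from above positive. 0 is locked: the finger points along the jig's +x, square across the slab's near edge and in line with the rib on top of the post. It starts between -1.2 and -0.6 and so has to be turned counter-clockwise; it can overshoot to 0.3, where it meets a stop. It turns with light friction (about 2 N at the pin) and stays where it is left.
- collar_axis (a point): Point on the collar's axis, 62 mm above the table; its x axis points along the finger, z is up and is the hinge axis. The ring is 64 mm across and 20 mm high; the post's cap above it is 46 mm across, its top 80 mm above the table, with a fixed rib 40 x 5 x 4 mm lying on it along the locked direction.
- collar_pin (a point): Centre of the upper part of the collar's upright steel handle pin, to be gripped from above: 14 mm in diameter, standing on the finger at 60 mm from the collar's axis, from 70 to 115 mm above the table; this point is 95 mm above the table. The finger is 18 mm wide, ends 78 mm from the axis, and its top is 70 mm above the table.
- jig: Fixed plywood jig board, 290 mm (its x, from -140 to +150) by 250 mm (its y) and 18 mm thick, origin on the table; it carries the clamp post (at x = -90 mm, y = 0) and the fixed wooden slab, 195 mm (x from -50 to +145) by 240 mm (y), whose upper face is 48 mm above the table. The slab has two pockets along y, both 10 mm deep: the long one at x = 60 mm and a short one (62 mm) at x = 115 mm.
- long_pocket (a point): Centre of the mouth (pale, freshly cut floor) of the slab's longer double-T pocket, at the slab's upper face, 48 mm above the table; axes as the jig's, the pocket's 106 mm length lies along y and it is 44 mm wide along x at its ends (24 mm at the waist), 10 mm deep.
- long_key: Longer loose dark wooden double-T key with a light wooden pull block on top, about 90 g, origin at the centre of its underside; lies flat on the tray, upper face of the tray 12 mm above the table. Length 102 mm along its own y, width 40 mm along x at the ends (20 mm at the waist), plate 14 mm thick, 58 mm high with the block. It looks the same after a half turn.
- long_key_grip (a point): Centre of the long key's pull block, 38 mm above the key's underside; axes as the key's. The block is 16 mm thick along x (the way to grip it), 40 mm long along y and stands from 14 to 58 mm above the underside.
- batten: Fixed wooden batten standing on edge between the tray and the jig, 360 mm along its x, 24 mm thick, 90 mm high, origin under its centre; two feet 60 mm wide (y) and 12 mm high.
- short_key: The shorter double-T key, 58 x 22 x 12 mm with a small pull block, 44 mm high in all, on the tray beside the long key; not wanted. Origin at its underside.
- sanding_block: Cork sanding block 55 x 30 x 26 mm lying on the slab beyond the +y end of the long pocket, its top 74 mm above the table; to be left alone. Origin at its underside.
- jar: White plastic jar, 68 mm across, 90 mm high, beyond the tray; leave alone. Origin at its underside.
- tin: Metal tin, 72 mm across, 85 mm high, beyond the batten; leave alone. Origin at its underside.
- tape_roll: Roll of tape lying flat, 100 mm across, 25 mm high; leave alone. Origin at its underside.
- brush: Brush lying at the robot's right of the tray; leave alone.
- glue_bottle: Glue bottle, 56 mm across, 160 mm high, to the left of the jig; leave alone. Origin at its underside.
- wrench: Wrench lying to the left of the jig; leave alone.
Things that resemble listed ones, but are neither listed nor needed, are in the scene too. What is shaped like the long_key but turquoise is not meant.

How it is judged:
By the outcome, as a careful person would: the job done as asked, in the order asked, and still so for the second after the job is handed in, while the arm keeps its last pose, push and grip.
It also fails if it takes over 59 s, if anything falls off the work surface, if the arm or the gripper's body presses on something with over 40 N, if the wrist force passes 120 N, or if a joint passes its speed limit or range.

## Robot

A 6-joint arm with a two-finger parallel gripper is mounted at the origin on the work surface. World frame = base frame: x ahead of the robot, y to its left, z up, the work surface at z = 0. Lengths are in m, angles in rad, forces in N, time in s.
With the tool pointing down it reaches from about 0.35 to 0.975 m from the base axis. Payload 4.9 kg.
Tool frame: the origin (TCP) lies midway between the tips of the shut fingers; the grasp point (between the pads) lies 19 mm behind it; z points along the fingers, y is the direction in which the jaws open and shut (so a half turn about z gives the same grasp; the last joint's range is limited). The gripper opens to 85 mm and grips with 20 to 120 N. Pads are 22 mm wide; open, the fingers measure 114 mm over their backs; the gripper's body (76 mm by 85 mm) begins 54 mm behind the grasp point. The pads swing forward as they close: fully open they stand 13 mm farther back than shut.
Start: joints at [-1.451, 0.053, 1.613, -0, 1.476, -0.119], TCP at [0.148, -0.607, 0.192] pointing down, gripper open.
Joint ranges: [-3.01, 3.01], [-1.01, 2.22], [0.06, 2.58], [-1.02, 4.17], [0.09, 2.62], [-3.14, 3.14]. Speed limits (rad/s): [2.57, 2.57, 3.14, 3.14, 3.14, 3.14].

## Interface

Orientations are given as a rotation vector (axis times angle).
In Python, from station import ctrl gives the robot as it stands.
- The arm moves only by the shell command python3 -m jog 'ROWS' [FORCE]. ROWS is JSON, one flat list of numbers, 7 for each row, row after row: the opening, from 0 (shut) to 1 (fully open), then the shift along the tool's x, y, z in m, then the turn, a rotation vector about the tool's x, y, z in degrees. A call has 1 to 10 rows; each row shifts and turns the commanded pose from where the row before left it, along the tool's axes as they then stand; what a row does not reach is not made up. A row lasts 1/8 s, in which the tool goes at most 62.5 mm and 10.7 degrees, less where a joint would pass 70% of its speed; a pose out of reach is approached as far as the arm can. A call with a gripper value outside its range is refused whole. The fingers move at their own pace and stop on an object; FORCE is the grip in N (left out, the last holds). Time passes only in rows, so rows that do not move let the fingers close. It gives the time, the measured TCP pose, the force and the opening at its end, in the units of the state.
- ctrl.get_obs(): the state, without advancing time (a new reading comes with each control period).
- ctrl.get_image(name): name is "scene" or "side" or "wrist"; returns a dict with "image" (384x512x3 uint8, blue, green, red), "camera_matrix" (3x3 intrinsics, pixels), "rvec" (rotation vector, rad) and "tvec" (3), from world to camera coordinates, as OpenCV has them; the wrist camera has in their place "mount" (4x4, takes a point from camera to tool coordinates, whose origin is the TCP and whose axes are the flange's). Camera axes: x right, y down, z forward; pixel columns grow to the right and rows downward; lengths in m; the calibration is good to about 2 mm. A picture is of the moment at which its call begins: read the wrist's pose just before it. There is no depth.
- ctrl.finish_job(): hands the job in, once; it reports no verdict.
Trained networks look in a picture, given as the dict that the camera call returned (one of the last four; its "shot" number tells which), for a name from the list of things; names that differ only in an ending like _2 or _b are one class to them, and where a whole thing is asked for, a point or a joint stands for the part that bears it (a point fixed in the world has none). Each returns a list of dicts, best first, with "p" (0 to 1); they miss things now and then, are a little off and sometimes report something else, mostly with a low value. They report only what shows in the picture. A call takes as long as a camera call. They do not tell look-alikes from the thing itself.
- ctrl.boxes_of(target, picture): "box" ([centre column, centre row, width, height] in pixels, round what is visible of it).
The state is a dict: "t": time; "q": joint angles; "dq": joint speeds; "effort": joint torques, N m; "tool_pos": TCP position; "tool_rot": TCP orientation; "contact_force": force on the tool from outside, world axes, zero at the start; "wrist_torque": the same for the moment, N m; "opening": finger opening in m.
Only numpy, scipy, OpenCV 4.12 (cv2) and the standard library are available. Lean on these libraries where they do the work, as an engineer would, in place of code of your own. Each camera call takes 0.05 s, during which the arm holds its last target. There are 200 camera calls.

## Working session

There is one attempt and no reset: what is moved stays moved. The work goes in short steps, Python scripts to look and compute and a shell command to move; the robot and the scene stay as the last step left them, time stands still between calls to the robot, and variables do not carry over. Pictures are saved under pics/ and viewed, about 8 in all and at most 12, crops included, and the job is handed in when it is done.

```bash
mkdir -p pics; ls; cat > h.py <<'E'
import numpy as np, cv2, json
from station import ctrl
R=lambda v: cv2.Rodrigues(np.array(v,float))[0]
def shot(name):
    o=ctrl.get_obs(); p=ctrl.get_image(name)
    K=np.array(p["camera_matrix"])
    if name=="wrist":
        T=np.eye(4);T[:3,:3]=R(o["tool_rot"]);T[:3,3]=o["tool_pos"]
        M=T@np.array(p["mount"])
    else:
        W=np.eye(4);W[:3,:3]=R(p["rvec"]);W[:3,3]=np.ravel(p["tvec"]);M=np.linalg.inv(W)
    return p,K,M
def ray(K,M,u,v,z):
    d=M[:3,:3]@np.linalg.inv(K)@[u,v,1]; c=M[:3,3]
    return c+d*(z-c[2])/d[2]
def proj(K,M,P):
    q=np.linalg.inv(M)@np.append(P,1); q=K@q[:3]; return q[:2]/q[2]
E
python3 - <<'E'
from h import *
o=ctrl.get_obs(); print(o)
ims=[]
for n in ("scene","side","wrist"):
    p,K,M=shot(n); cv2.imwrite(f"pics/{n}0.png",p["image"]); np.savez(f"{n}0.npz",K=K,M=M)
    print(n,M[:3,3].round(3),K[0,0])
    for t,z in (("long_key",.04),("jig",.02),("lock_collar",.065),("short_key",.03),("batten",.05)):
        for b in ctrl.boxes_of(t,p)[:3]:
            print(t,round(b["p"],2),np.round(b["box"]),ray(K,M,*b["box"][:2],z).round(3))
E
```

```text
pics
{'t': 0.0, 'q': array([-1.45098000e+00,  5.33705175e-02,  1.61427344e+00, -1.72020744e-05,
        1.47600787e+00, -1.19013889e-01]), 'dq': array([ 0.00034749,  0.00157572,  0.00025859,  0.00042328,  0.00135551,
       -0.00141239]), 'effort': array([ 5.34048650e-04, -3.93683302e+01, -3.70172238e+01, -9.22993377e-05,
        7.24524551e-03, -1.15920867e-05]), 'tool_pos': array([ 0.14775641, -0.60656442,  0.19026692]), 'tool_rot': array([-3.11717494e+00, -3.74019908e-01,  2.81763070e-05]), 'contact_force': array([0.69991192, 0.00208465, 0.26708841]), 'wrist_torque': array([0.06076381, 0.01124342, 0.00067959]), 'opening': 0.08567481799301059}
scene [ 1.435 -0.292  1.352] 434.7374106886514
long_key 0.8 [176. 286.  12.  30.] [ 0.777 -0.367  0.04 ]
long_key 0.65 [203. 233.  31.  16.] [ 0.594 -0.246  0.04 ]
long_key 0.58 [107. 231.  16.  29.] [ 0.503 -0.573  0.04 ]
jig 0.7 [321. 204.  85.  73.] [0.564 0.213 0.02 ]
lock_collar 0.56 [311. 180.  18.  14.] [0.475 0.198 0.065]
short_key 0.72 [321. 204.  78.  74.] [0.568 0.21  0.03 ]
batten 0.7 [287. 265.  19.  34.] [0.796 0.006 0.05 ]
batt
[... 184 characters left out ...]
.] [ 0.754 -0.339  0.04 ]
long_key 0.67 [254. 178.  26.  22.] [ 0.582 -0.239  0.04 ]
long_key 0.66 [289. 144.  20.  16.] [ 0.477 -0.551  0.04 ]
jig 0.95 [238. 264. 113.  84.] [0.546 0.228 0.02 ]
jig 0.62 [268. 250.  26.  35.] [0.466 0.15  0.02 ]
lock_collar 0.86 [269. 247.  27.  31.] [0.457 0.189 0.065]
lock_collar 0.15 [318. 170.  28.  21.] [ 0.333 -0.305  0.065]
short_key 0.5 [269. 247.  29.  36.] [0.462 0.148 0.03 ]
short_key 0.41 [288. 184.   9.  12.] [ 0.446 -0.231  0.03 ]
batten 0.98 [260. 205. 105.  37.] [ 0.526 -0.045  0.05 ]
batten 0.37 [254. 178.  17.  20.] [ 0.578 -0.218  0.05 ]
batten 0.26 [275. 161.  42.   7.] [ 0.515 -0.366  0.05 ]
wrist [ 0.224 -0.586  0.374] 302.1902721514989
```

```bash
python3 - <<'E'
import cv2,numpy as np
a=cv2.imread("pics/scene0.png")[140:320,80:410]; b=cv2.imread("pics/side0.png")[120:320,150:350]
a=cv2.resize(a,(800,436),interpolation=cv2.INTER_CUBIC); cv2.imwrite("pics/a.png",a)
b=cv2.resize(b,(600,600),interpolation=cv2.INTER_CUBIC); cv2.imwrite("pics/b.png",b)
E
```

```text
(no output)
```

View pics/a.png

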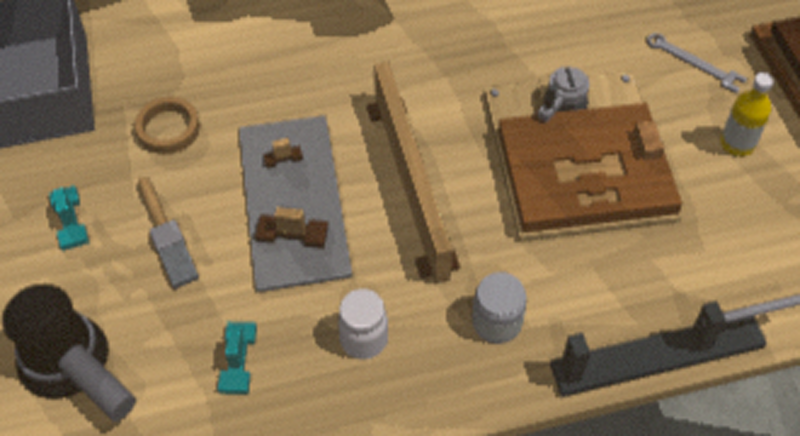

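View pics/b.png

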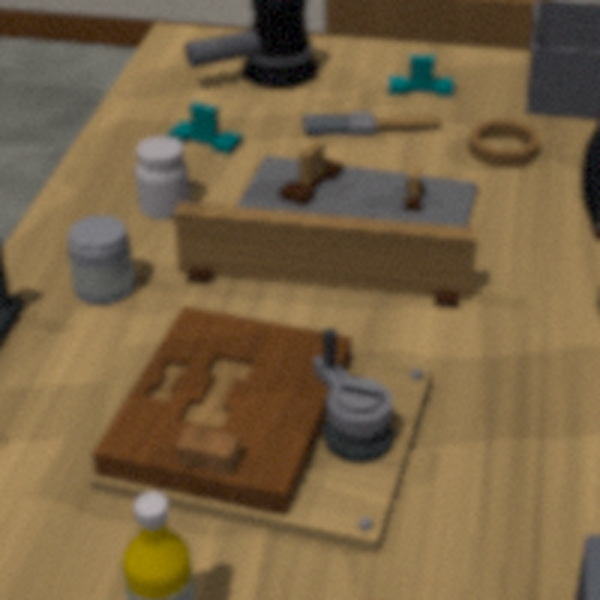

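The two pictures show the layout. In the scene crop the long key on the tray is at about (290,225), the collar at (569,85) with its finger and pin toward (545,105), the batten between tray and jig, and the long pocket at (590,165). I'll go over the key first for a close look.

```bash
cat >> h.py <<'E'
def go(pos,yaw=None):
    """print total tool-frame shift to pos, and yaw turn (tool z, deg) so that tool x heads to yaw(deg, world)"""
    o=ctrl.get_obs(); Rt=R(o["tool_rot"]); 
    print("t",o["t"],"pos",o["tool_pos"].round(4),"F",o["contact_force"].round(1),"op",round(o["opening"],4))
    print("z axis",Rt[:,2].round(4),"yaw x",np.degrees(np.arctan2(Rt[1,0],Rt[0,0])).round(2))
    print("shift tool mm",(Rt.T@(np.array(pos)-o["tool_pos"])*1000).round(1))
    if yaw is not None: print("turn z deg",((np.degrees(np.arctan2(Rt[1,0],Rt[0,0]))-yaw+180)%360-180).round(2))
E
python3 - <<'E'
from h import *
p,K,M=shot("wrist"); print(np.array(p["mount"]).round(3))
go([.50,-.25,.33],0)
E
```

```text
[[ 0.    -0.951 -0.309  0.079]
 [ 1.     0.001 -0.001 -0.003]
 [ 0.002 -0.309  0.951 -0.182]
 [ 0.     0.     0.     1.   ]]
t 0.95 pos [ 0.1478 -0.6073  0.1915] F [-0.7  1.   0.7] op 0.0851
z axis [-0. -0. -1.] yaw x 13.68
shift tool mm [ 426.7 -263.8 -138.5]
turn z deg 13.68
```

```bash
python3 -m jog '[1,0.047,-0.029,-0.0155,0,0,0, 1,0.047,-0.029,-0.0155,0,0,0, 1,0.047,-0.029,-0.0155,0,0,0, 1,0.047,-0.029,-0.0155,0,0,0, 1,0.047,-0.029,-0.0155,0,0,0, 1,0.047,-0.029,-0.0155,0,0,0, 1,0.047,-0.029,-0.0155,0,0,0, 1,0.047,-0.029,-0.0155,0,0,0, 1,0.047,-0.029,-0.0155,0,0,0, 1,0,0,0,0,0,10]'
python3 - <<'E'
from h import *
p,K,M=shot("wrist"); cv2.imwrite("pics/k1.png",p["image"]); np.savez("k1.npz",K=K,M=M)
for b in ctrl.boxes_of("long_key",p)[:2]: print(b["p"],b["box"],ray(K,M,*b["box"][:2],.05))
go([.50,.15,.33],0)
E
```

```text
t: 2.2
tool_pos: [0.4996, -0.2511, 0.3329]
tool_rot: [3.139, 0.102, 0.004]
contact_force: [-0.6, -1.3, -0.2]
opening: 0.0854
0.65 [339.6, 5.9, 29.5, 9.9] [ 0.69902389 -0.3445305   0.05      ]
0.59 [265.7, 88.8, 65.0, 51.7] [ 0.58701385 -0.25273814  0.05      ]
t 2.3 pos [ 0.4978 -0.2528  0.3314] F [ 0.4  0.5 -0.9] op 0.0853
z axis [ 4.e-04 -4.e-04 -1.e+00] yaw x 3.81
shift tool mm [  29.  -401.8    1.2]
turn z deg 3.81
```

View pics/k1.png

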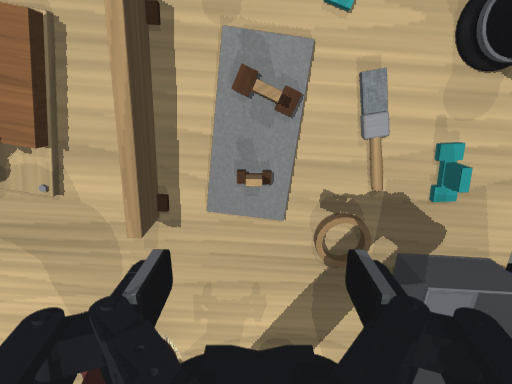

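The wrist view shows the long key's dark ends at (247,80) and (288,101), with its block at (267,91). The tray is clear around it. On to the collar.

```bash
python3 -m jog '[1,0.006,-0.0525,0,0,0,0, 1,0.006,-0.0525,0,0,0,0, 1,0.006,-0.0525,0,0,0,0, 1,0.006,-0.0525,0,0,0,0, 1,0.006,-0.0525,0,0,0,0, 1,0.006,-0.0525,0,0,0,0, 1,0.006,-0.0525,0,0,0,0, 1,0.006,-0.0525,0,0,0,0, 1,0,0,0,0,0,3.8, 1,0,0,0,0,0,0]'
python3 - <<'E'
from h import *
p,K,M=shot("wrist"); im=p["image"]; cv2.imwrite("pics/c1.png",im); np.savez("c1.npz",K=K,M=M)
for t,z in (("lock_collar",.07),("jig",.03)):
  for b in ctrl.boxes_of(t,p)[:2]: print(t,b["p"],b["box"],ray(K,M,*b["box"][:2],z))
cv2.imwrite("pics/c1v.png",cv2.resize(im[:270],(800,422),interpolation=cv2.INTER_CUBIC))
go([.50,.15,.33],0)
E
```

```text
t: 3.55
tool_pos: [0.5179, 0.1685, 0.3306]
tool_rot: [3.141, 0.001, -0.001]
contact_force: [0.0, -0.1, -0.3]
opening: 0.0854
lock_collar 0.59 [237.2, 186.3, 65.9, 59.8] [0.46229772 0.20431976 0.07      ]
jig 0.64 [237.8, 118.2, 174.1, 197.8] [0.56081562 0.20410872 0.03      ]
t 3.7 pos [0.5181 0.1677 0.3309] F [-0.4 -0.1  0.6] op 0.0854
z axis [-1.e-04 -1.e-04 -1.e+00] yaw x -0.1
shift tool mm [-18.1  17.8   0.9]
turn z deg -0.1
```

View pics/c1v.png

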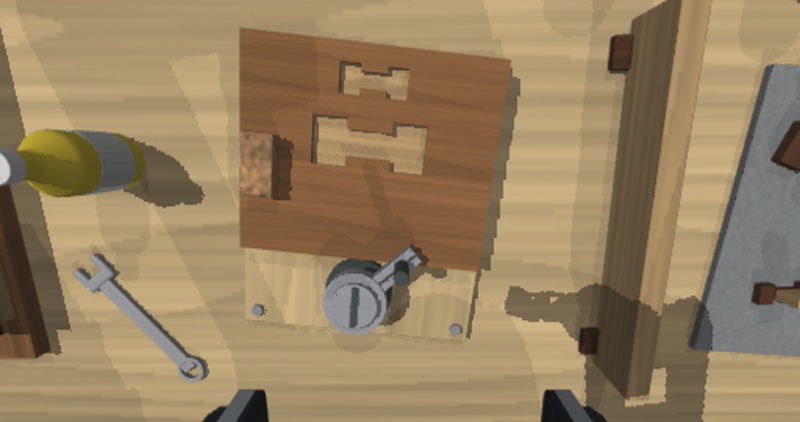

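The slab's corners are at crop (240,28), (511,60), (482,271) and (240,248). The post cap is near (355,303) with its rib vertical, the finger tip at (418,252) and the dark pin near (401,270). I'll turn these into world positions.

```bash
python3 - <<'E'
from h import *
f=np.load("c1.npz");K,M=f["K"],f["M"]
from scipy.optimize import least_squares
s=1.5625
obs=[((145-0,120),(240,28)),((145,-120),(511,60)),((-50,-120),(482,271)),((-50,120),(240,248))]
def P(w,x,y,z): 
    c,sn=np.cos(w[2]),np.sin(w[2]); return [w[0]+c*x-sn*y,w[1]+sn*x+c*y,z]
f=lambda w:np.concatenate([proj(K,M,P(w,a[0]/1e3,a[1]/1e3,.048))-np.array(b)/s for a,b in obs])
r=least_squares(f,[.55,.2,0]); w=r.x; print("jig",w,np.degrees(w[2]),r.fun.round(1))
print("pocket",P(w,.06,0,.048),"post",P(w,-.09,0,.08))
pts={ "post":P(w,-.09,0,.08),"pk":P(w,.06,0,.048)}
for n,p in pts.items(): print(n,proj(K,M,p)*s)
for n,uv,z in (("cap",(355,303),.08),("pintop",(401,268),.115),("tip",(418,252),.07),("rib1",(354,290),.084),("rib2",(355,322),.084)):
    print(n,ray(K,M,uv[0]/s,uv[1]/s,z))
for a in (-.6,-.8,-1,-1.2):
    q=P(w,-.09+.06*np.cos(a),.06*np.sin(a),.115); print(a,proj(K,M,q)*s,q)
im=cv2.imread("pics/c1.png"); c=im[150:220,200:300]; cv2.imwrite("pics/c1z.png",cv2.resize(c,(800,560),interpolation=cv2.INTER_CUBIC))
pk=[(x,y) for x,y in ((38,53),(82,53),(82,-53),(38,-53))]
print([ (proj(K,M,P(w,x/1e3,y/1e3,.048))*s).round() for x,y in pk])
E
```

```text
jig [ 0.53832843  0.20977015 -0.09818453] -5.625559114807858 [-0.   0.4  0.7 -0.7 -1.7  0.2  0.9  0. ]
pocket [np.float64(0.5980394574363683), np.float64(0.20388854171835608), 0.048] post [np.float64(0.44876189191613175), np.float64(0.21859256947783381), 0.08]
post [355.46040606 307.4460664 ]
pk [369.71869459 145.22601409]
cap [0.45329388 0.21889877 0.08      ]
pintop [0.49684754 0.17421517 0.115     ]
tip [0.50131942 0.15833681 0.07      ]
rib1 [0.46758781 0.21900594 0.084     ]
rib2 [0.43522818 0.21905454 0.084     ]
-0.6 [394.30587927 270.37154558] [np.float64(0.49472252100728514), np.float64(0.18002288483373247), 0.115]
-0.8 [403.93371257 279.9293199 ] [np.float64(0.4861437549477089), np.float64(0.17166074321581407), 0.115]
-1 [411.29862049 290.98549242] [np.float64(0.4760746919743541), np.float64(0.16516962540902033), 0.115]
-1.2 [416.1391244  303.03984186] [np.float64(0.46491675385320264), np.float64(0.1608083117964014), 0.115]
[array([312., 164.]), array([314., 114.]), array([429., 126.]), array([423., 175.])]
```

View pics/c1z.png

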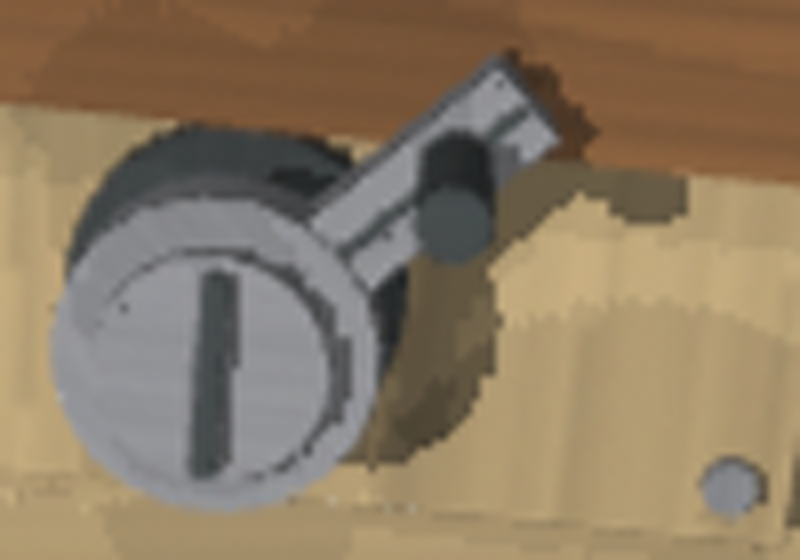

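The zoom shows the pin's top at (455,222), i.e. image (256.9,177.8). The cap's centre is at (210,365), i.e. image (226.3,195.6), and the rib runs from (220,275) to (208,475).

```bash
python3 - <<'E'
from h import *
f=np.load("c1.npz");K,M=f["K"],f["M"]
z=lambda u,v,h: ray(K,M,200+u/8,150+v/8,h)
pin=z(455,222,.115);cap=z(212,368,.08);r1=z(220,275,.084);r2=z(208,475,.084); d=r1-r2
ring=z(215,350,.072)
print("pin",pin,"cap",cap,"ring",ring,"rib ang",np.degrees(np.arctan2(d[1],d[0])))
for c in (cap,np.array([.4488,.2186,0])):
    e=pin-c; print("rad",np.hypot(*e[:2]),"ang",np.degrees(np.arctan2(e[1],e[0])))
a=z(500,65,.07);b=z(558,140,.07);t=(a+b)/2; e=t-cap; print("tip",t,np.hypot(*e[:2]),np.degrees(np.arctan2(e[1],e[0])))
E
```

```text
pin [0.48812313 0.17390055 0.115     ] cap [0.44998129 0.22005881 0.08      ] ring [0.45092522 0.22027176 0.072     ] rib ang -5.031415997339764
rad 0.05987809109014122 ang -50.432139890846024
rad 0.05953444319343266 ang -48.66117024069893
tip [0.49895463 0.16036752 0.07      ] 0.07721035825403817 -50.63305085981048
```

```bash
python3 -m jog '[0.5,0,0,0.03,0,0,10, 0.5,0,0,0.03,0,0,10, 0.5,0,0,0.03,0,0,10, 0.5,0,0,0.03,0,0,10, 0.5,0,0,0.03,0,0,10, 0.5,0,0,0,0,0,0]'
python3 - <<'E'
from h import *
go([.488,.174,.081],-50)
print(ctrl.get_obs()["q"].round(2))
E
```

```text
t: 4.45
tool_pos: [0.5162, 0.1674, 0.178]
tool_rot: [2.844, -1.327, -0.008]
contact_force: [-0.4, -0.5, 0.8]
opening: 0.043
t 4.45 pos [0.5162 0.1674 0.178 ] F [-0.4 -0.5  0.8] op 0.043
z axis [-0.0058 -0.001  -1.    ] yaw x -50.03
shift tool mm [-22.9  16.9  97.2]
turn z deg -0.03
[ 0.18 -0.13  1.81 -0.    1.46  2.62]
```

```bash
python3 -m jog '[0.5,-0.0115,0.0085,0,0,0,0, 0.5,-0.0115,0.0085,0,0,0,0, 0.5,0,0,0.025,0,0,0, 0.5,0,0,0.025,0,0,0, 0.5,0,0,0.025,0,0,0, 0.5,0,0,0.022,0,0,0, 0.5,0,0,0,0,0,0]'
python3 - <<'E'
from h import *
go([.488,.174,.081],-50)
E
```

```text
t: 5.32
tool_pos: [0.4887, 0.1755, 0.0833]
tool_rot: [2.846, -1.328, -0.003]
contact_force: [-0.1, 0.0, 1.2]
opening: 0.0426
t 5.325 pos [0.4887 0.1755 0.0833] F [-0.1  0.   1.2] op 0.0426
z axis [-2.2e-03 -4.0e-04 -1.0e+00] yaw x -50.04
shift tool mm [0.7 1.4 2.3]
turn z deg -0.04
```

```bash
python3 -m jog '[0,0,0,0,0,0,0, 0,0,0,0,0,0,0, 0,0,0,0,0,0,0, 0,0,0,0,0,0,0, 0,0,0,0,0,0,0]' 25
python3 - <<'E'
from h import *
o=ctrl.get_obs(); go([.488,.174,.081],-50)
p,K,M=shot("side"); cv2.imwrite("pics/s2.png",cv2.resize(p["image"][200:300,200:330],(780,600),interpolation=cv2.INTER_CUBIC))
E
```

```text
t: 5.95
tool_pos: [0.4903, 0.1753, 0.0841]
tool_rot: [-2.846, 1.331, -0.0]
contact_force: [0.4, 0.3, -0.2]
opening: -0.0001
t 5.95 pos [0.4903 0.1753 0.0841] F [ 0.4  0.3 -0.2] op -0.0001
z axis [ 1.e-04  0.e+00 -1.e+00] yaw x -50.12
shift tool mm [-0.4  2.6  3.1]
turn z deg -0.12
```

View pics/s2.png

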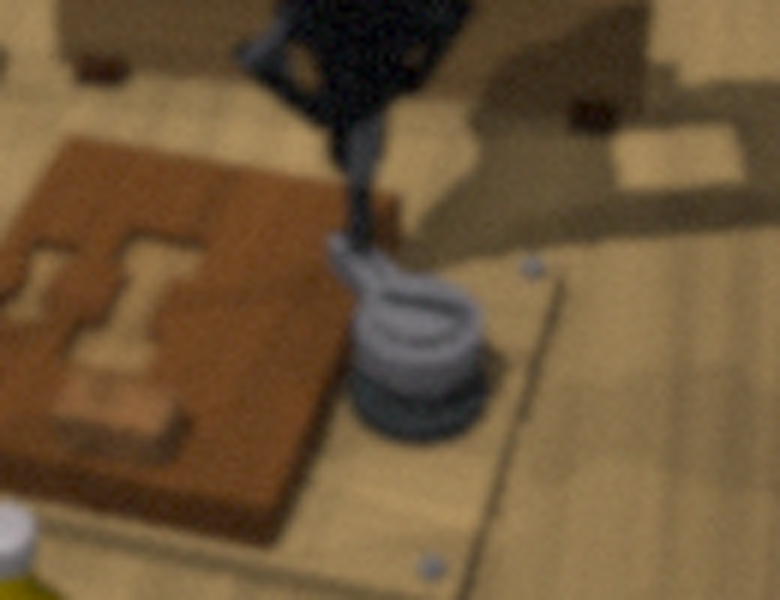

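The opening reads 0, so the jaws seem to have missed the pin. The side view shows the fingers just by the collar's finger. I'll check my estimates by reprojecting them in the fixed cameras, and look with the wrist.

```bash
python3 - <<'E'
from h import *
for n in ("side0","scene0"):
    f=np.load(n+".npz");K,M=f["K"],f["M"]
    for nm,P in (("pin top",[.488,.174,.115]),("cap",[.4497,.2195,.08]),("tip",[.499,.160,.07]),("slab corner",[.538+.995*.145-.098*.12,.2098-.098*.145-.995*.12,.048]),("tcp now",[.4903,.1753,.0841])): print(n,nm,proj(K,M,P).round(1))
p,K,M=shot("wrist"); im=p["image"]; cv2.imwrite("pics/w3.png",im)
print("tcp",proj(K,M,ctrl.get_obs()["tool_pos"]), "pin",proj(K,M,[.488,.174,.115]),"tip",proj(K,M,[.499,.16,.07]))
E
```

```text
side0 pin top [259.9 230.4]
side0 cap [270.  250.7]
side0 tip [257.1 238.5]
side0 slab corner [211.  221.8]
side0 tcp now [259.  238.5]
scene0 pin top [307.7 175.2]
scene0 cap [314.7 171.4]
scene0 tip [303.7 185.7]
scene0 slab corner [296.  230.7]
scene0 tcp now [307.3 180.8]
tcp [260.2164352 217.7190674] pin [265.06155132 240.14838312] tip [264.73649066 185.95319059]
```

View pics/w3.png

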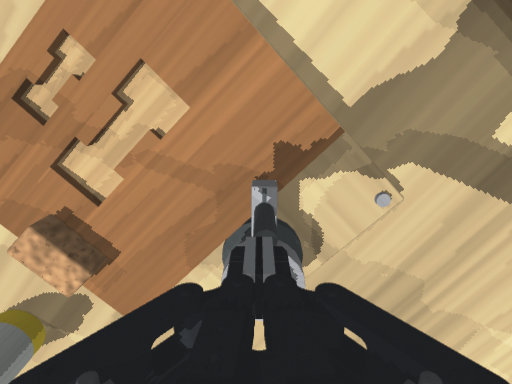

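```bash
python3 - <<'E'
import cv2
im=cv2.imread("pics/w3.png")[170:320,180:350]; cv2.imwrite("pics/w3z.png",cv2.resize(im,(680,600),interpolation=cv2.INTER_CUBIC))
E
```

```text
(no output)
```

View pics/w3z.png

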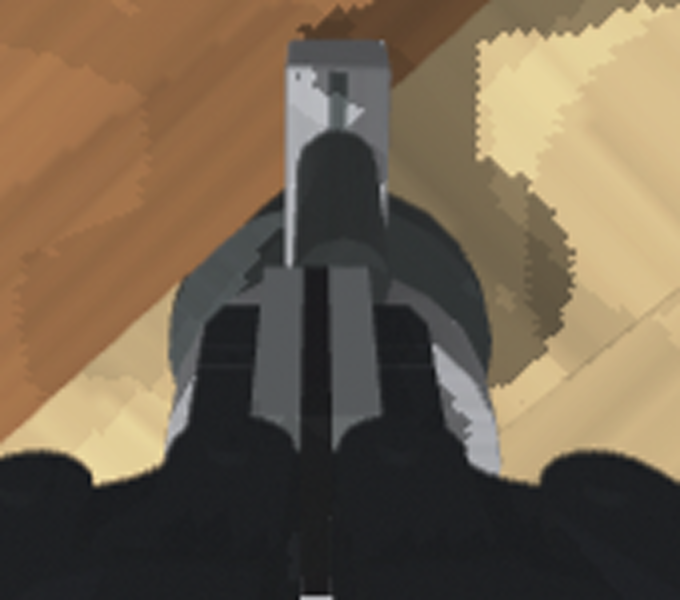

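The pads overlap the pin's top in this view: pin top about (345,260), pads starting at row 265. The side view agrees, so the fingers seem to have shut just above the pin and their reach is shorter than I assumed. I'll open, which still straddles the 18 mm finger, go lower while watching the force, and regrip.

```bash
python3 -m jog '[0.5,0,0,0,0,0,0, 0.5,0,0,0,0,0,0, 0.5,0,0,0,0,0,0, 0.5,0,0,0.008,0,0,0, 0.5,0,0,0.008,0,0,0, 0.5,0,0,0.006,0,0,0, 0.5,0,0,0,0,0,0]'
python3 -m jog '[0,0,0,0,0,0,0, 0,0,0,0,0,0,0, 0,0,0,0,0,0,0, 0,0,0,0,0,0,0]' 25
python3 - <<'E'
from h import *
p,K,M=shot("wrist"); im=p["image"][170:320,180:350]; cv2.imwrite("pics/w4.png",cv2.resize(im,(680,600),interpolation=cv2.INTER_CUBIC))
go([.488,.174,.081],-50)
E
```

```text
t: 6.92
tool_pos: [0.4895, 0.1752, 0.0609]
tool_rot: [2.845, -1.33, -0.002]
contact_force: [-1.1, -0.3, 0.8]
opening: 0.0423
t: 7.42
tool_pos: [0.4904, 0.1751, 0.0624]
tool_rot: [2.846, -1.33, 0.001]
contact_force: [-1.5, -3.0, 2.0]
opening: 0.0126
t 7.475 pos [0.4905 0.1752 0.0624] F [-1.1 -2.2  2.7] op 0.0126
z axis [ 5.e-04 -4.e-04 -1.e+00] yaw x -50.12
shift tool mm [ -0.7   2.6 -18.6]
turn z deg -0.12
```

Opening 12.6 mm with low force: the pin is gripped, and the finger tips sit about 25–30 mm behind the reported TCP. Now the arc: 6 rows of 7° about the axis at 60 mm.

```bash
python3 -m jog '[0,-0.00045,-0.0073,0,0,0,-7, 0,-0.00045,-0.0073,0,0,0,-7, 0,-0.00045,-0.0073,0,0,0,-7, 0,-0.00045,-0.0073,0,0,0,-7, 0,-0.00045,-0.0073,0,0,0,-7, 0,-0.00045,-0.0073,0,0,0,-7, 0,0,0,0,0,0,0, 0,0,0,0,0,0,0]' 40
python3 - <<'E'
from h import *
go([.5094,.2137,.0625],-5.5)
p,K,M=shot("wrist"); im=p["image"][130:320,180:340]; cv2.imwrite("pics/w5.png",im)
cv2.imwrite("pics/w5.png",cv2.resize(im,(505,600),interpolation=cv2.INTER_CUBIC))
E
```

```text
t: 8.48
tool_pos: [0.5089, 0.2139, 0.0624]
tool_rot: [-3.133, 0.221, 0.009]
contact_force: [-9.3, -0.6, 8.7]
opening: 0.0119
t 8.475 pos [0.5089 0.2139 0.0624] F [-9.3 -0.6  8.7] op 0.0119
z axis [-0.0054  0.0013 -1.    ] yaw x -8.07
shift tool mm [ 0.5  0.2 -0.1]
turn z deg -2.57
```

```bash
python3 -m jog '[0.5,0,0,0,0,0,0, 0.5,0,0,0,0,0,0, 0.5,0,0,0,0,0,0, 0.5,0,0,-0.04,0,0,0, 0.5,0,0,-0.055,0,0,0, 0.5,0.01,0,-0.055,0,0,0, 0.5,0.02,0,-0.03,0,0,0, 0.5,0,0,0,0,0,0]'
python3 - <<'E'
from h import *
p,K,M=shot("wrist"); im=p["image"]; np.savez("c2.npz",K=K,M=M); cv2.imwrite("pics/c2.png",im)
u,v=proj(K,M,[.475,.217,.08]).astype(int); print(u,v)
u0,v0=max(u-60,0),max(v-50,0); print(u0,v0)
cv2.imwrite("pics/c2z.png",cv2.resize(im[v0:v0+90,u0:u0+120],(800,600),interpolation=cv2.INTER_CUBIC))
go([.5,.2,.3])
E
```

```text
t: 9.52
tool_pos: [0.5433, 0.2088, 0.2457]
tool_rot: [-3.132, 0.223, -0.01]
contact_force: [-0.3, -0.5, -1.2]
opening: 0.043
262 219
202 169
t 9.575 pos [0.5415 0.2087 0.2428] F [-0.9 -2.  -0.6] op 0.0426
z axis [ 1.7e-03  6.0e-04 -1.0e+00] yaw x -8.15
shift tool mm [-39.8  14.4 -57.3]
```

View pics/c2z.png

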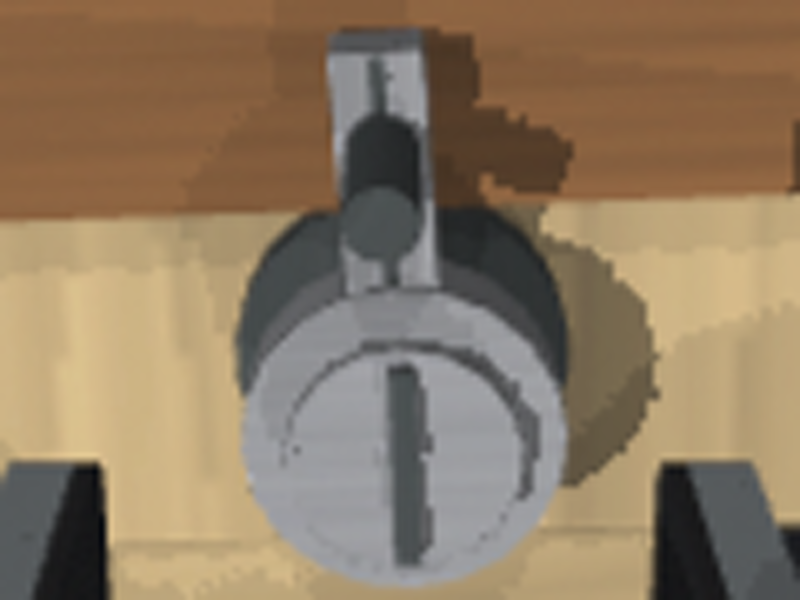

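The collar now appears near-aligned. The finger's stripe runs from (377,65) to (392,275), the rib from (402,370) to (410,565). Converting to angles.

```bash
python3 - <<'E'
from h import *
f=np.load("c2.npz");K,M=f["K"],f["M"]
z=lambda u,v,h: ray(K,M,202+u/6.667,169+v/6.667,h)
def ang(a,b): d=a-b; return np.degrees(np.arctan2(d[1],d[0])).round(2)
print("stripe",ang(z(377,65,.07),z(392,275,.07)),"edges",ang(z(328,55,.07),z(347,290,.07)),ang(z(427,55,.07),z(438,290,.07)))
print("rib",ang(z(402,370,.084),z(410,565,.084)),"slab edge-90",ang(z(0,222,.048),z(800,192,.048))-90)
cap=z(410,460,.08);pin=z(380,225,.115);tip=z(377,48,.07); print(cap,pin,tip,"cap->pin",ang(pin,cap),"cap->tip",ang(tip,cap))
ring=z(405,435,.072); print(ring,ang(tip,ring))
# pocket in full image
print("pocket proj",proj(K,M,[.598,.2039,.048]))
E
```

```text
stripe -4.19 edges -4.08 -5.12
rib -5.76 slab edge-90 -5.790000000000006
[0.44933745 0.21935628 0.08      ] [0.50944595 0.21645853 0.115     ] [0.5278031  0.21452535 0.07      ] cap->pin -2.76 cap->tip -3.52
[0.45085986 0.22003392 0.072     ] -4.09
pocket proj [259.09702081 115.30959394]
```

The finger stands about 1.5° past the rib (−4.3° against −5.8°). There's time to spare, so I'll regrip and ease it back 1.6 mm.

```bash
python3 -m jog '[0.5,-0.02,0,0.03,0,0,0, 0.5,-0.01,0,0.055,0,0,0, 0.5,0,0,0.055,0,0,0, 0.5,0,0,0.04,0,0,0, 0,0,0,0,0,0,0, 0,0,0,0,0,0,0, 0,0,0,0,0,0,0]' 30
python3 -m jog '[0,0,0.0008,0,0,0,0, 0,0,0.0008,0,0,0,0, 0,0,0,0,0,0,0, 0.5,0,0,0,0,0,0, 0.5,0,0,0,0,0,0, 0.5,0,0,0,0,0,0, 0.5,0,0,-0.04,0,0,0, 0.5,0,0,-0.055,0,0,0, 0.5,0.01,0,-0.055,0,0,0, 0.5,0.02,0,-0.03,0,0,0]'
python3 - <<'E'
from h import *
p,K,M=shot("wrist"); p,K,M=shot("wrist");im=p["image"]; np.savez("c3.npz",K=K,M=M); cv2.imwrite("pics/c3.png",im)
u,v=proj(K,M,[.475,.217,.08]).astype(int); u0,v0=u-60,v-50; print(u0,v0)
cv2.imwrite("pics/c3z.png",cv2.resize(im[v0:v0+90,u0:u0+120],(800,600),interpolation=cv2.INTER_CUBIC))
go([.5,.2,.3])
E
```

```text
t: 10.45
tool_pos: [0.5096, 0.2129, 0.061]
tool_rot: [3.133, -0.222, -0.004]
contact_force: [-1.3, 1.1, -12.1]
opening: 0.0126
t: 11.7
tool_pos: [0.5426, 0.2074, 0.2479]
tool_rot: [-3.132, 0.221, -0.012]
contact_force: [0.2, 0.2, -0.5]
opening: 0.0427
201 170
t 11.8 pos [0.5446 0.2072 0.2487] F [ 0.  -0.2  1. ] op 0.0421
z axis [ 0.0113  0.002  -0.9999] yaw x -8.18
shift tool mm [-42.6  13.3 -51.8]
```

View pics/c3z.png

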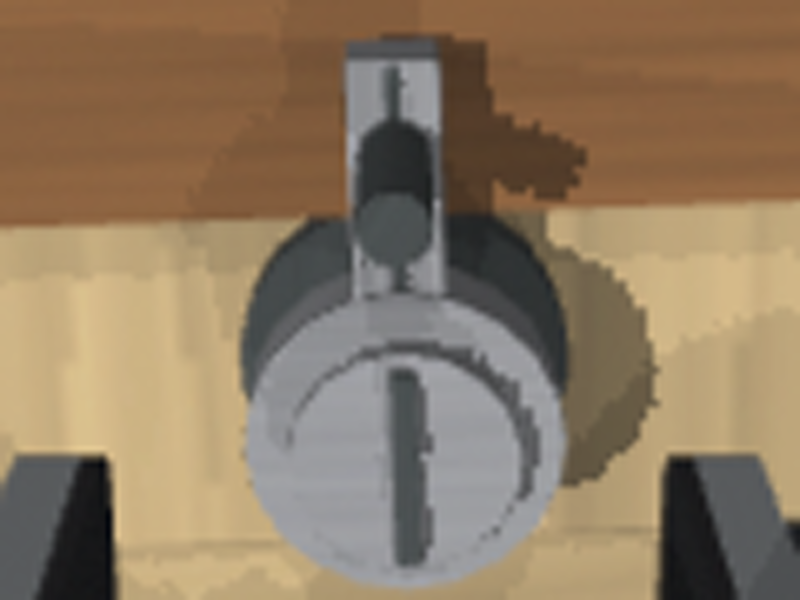

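The collar is now aligned with the rib. The finger stripe runs (391,70)→(399,285) and the rib (402,370)→(410,565), so their slopes agree within about 0.5°. Next, the key's pose from the earlier picture.

```bash
python3 - <<'E'
from h import *
f=np.load("k1.npz");K,M=f["K"],f["M"]
a=ray(K,M,247,80,.026);b=ray(K,M,288,101,.026);c=ray(K,M,267,91,.07)
d=a-b;print(a,b,(a+b)/2,c,np.degrees(np.arctan2(d[1],d[0])),np.hypot(*d[:2]))
go([c[0],c[1],.25])
E
```

```text
[ 0.59827328 -0.22397999  0.026     ] [ 0.57194976 -0.28900689  0.026     ] [ 0.58511152 -0.25649344  0.026     ] [ 0.58380957 -0.25434873  0.07      ] 67.96141959639067 0.07015287391195069
t 11.8 pos [0.5446 0.2072 0.2487] F [ 0.  -0.2  1. ] op 0.0421
z axis [ 0.0113  0.002  -0.9999] yaw x -8.18
shift tool mm [104.4 451.3  -1.8]
```

```bash
python3 -m jog '[0.5,0.013,0.0565,0,0,0,0, 0.5,0.013,0.0565,0,0,0,0, 0.5,0.013,0.0565,0,0,0,0, 0.5,0.013,0.0565,0,0,0,0, 0.5,0.013,0.0565,0,0,0,0, 0.5,0.013,0.0565,0,0,0,0, 0.5,0.013,0.0565,0,0,0,0, 0.5,0.013,0.0565,0,0,0,0, 0.5,0,0,0,0,0,0]'
python3 -m jog '[0.6,0,0,0,0,0,-9.5, 0.6,0,0,0,0,0,-9.5, 0.6,0,0,0,0,0,-9.5, 0.6,0,0,0,0,0,-9.5, 0.6,0,0,0,0,0,-9.5, 0.6,0,0,0,0,0,-9.5, 0.6,0,0,0,0,0,-9.5, 0.6,0,0,0,0,0,-9.5, 0.6,0,0,0,0,0,0]'
python3 - <<'E'
from h import *
p,K,M=shot("wrist"); im=p["image"]; np.savez("k2.npz",K=K,M=M); cv2.imwrite("pics/k2.png",im)
u,v=proj(K,M,[.585,-.256,.04]).astype(int); u0,v0=u-80,v-60; print(u0,v0)
cv2.imwrite("pics/k2z.png",cv2.resize(im[v0:v0+120,u0:u0+160],(800,600),interpolation=cv2.INTER_CUBIC))
go([.584,-.255,.25],68)
E
```

```text
t: 12.92
tool_pos: [0.5786, -0.2584, 0.2403]
tool_rot: [-3.133, 0.23, 0.004]
contact_force: [1.0, 0.3, 0.1]
opening: 0.0427
t: 14.05
tool_pos: [0.5794, -0.2538, 0.2414]
tool_rot: [-2.606, -1.752, 0.001]
contact_force: [0.0, -0.8, -0.8]
opening: 0.051
185 101
t 14.1 pos [ 0.5795 -0.254   0.2415] F [-0.6 -0.1 -0.8] op 0.0513
z axis [-7.e-04  5.e-04 -1.e+00] yaw x 67.77
shift tool mm [ 0.8  4.6 -8.5]
turn z deg -0.23
```

View pics/k2z.png

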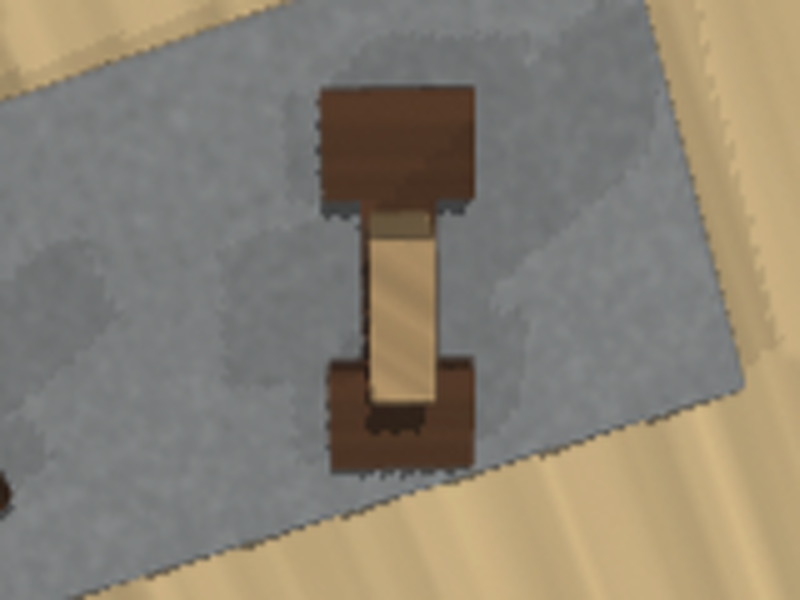

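The key lies nearly lined up with the tool. The block's top is (370–436, 237–402), the plate's ends (320–474, 87) and (331–472, 470).

```bash
python3 - <<'E'
from h import *
f=np.load("k2.npz");K,M=f["K"],f["M"]
z=lambda u,v,h: ray(K,M,185+u/5,101+v/5,h)
c=z(403,320,.07); e1=z(403,237,.07);e2=z(402.5,402,.07)
def ang(a,b): d=a-b; return np.degrees(np.arctan2(d[1],d[0])).round(2)
print("block",c,ang(e1,e2),np.hypot(*(e1-e2)[:2]),np.hypot(*(z(370,320,.07)-z(436,320,.07))[:2]))
print("right edge ang",ang(z(474,87,.026),z(472,470,.026)), "plate mid", (z(398,87,.026)+z(402,470,.026))/2, np.hypot(*(z(398,87,.026)-z(402,470,.026))[:2]))
go([c[0],c[1],.002],ang(e1,e2))
E
```

```text
block [ 0.58567313 -0.25437696  0.07      ] 68.1 0.040211972075003946 0.015757905237769206
right edge ang 68.79 plate mid [ 0.58553551 -0.25500665  0.026     ] 0.10333979573548989
t 14.1 pos [ 0.5795 -0.254   0.2415] F [-0.6 -0.1 -0.8] op 0.0513
z axis [-7.e-04  5.e-04 -1.e+00] yaw x 67.77
shift tool mm [  1.9   6.1 239.5]
turn z deg -0.33
```

```bash
python3 -m jog '[0.6,0.002,0.006,0.04,0,0,0, 0.6,0,0,0.05,0,0,0, 0.6,0,0,0.05,0,0,0, 0.6,0,0,0.045,0,0,0, 0.6,0,0,0.025,0,0,0, 0.6,0,0,0.015,0,0,0, 0.6,0,0,0.01,0,0,0, 0.6,0,0,0,0,0,0]'
python3 - <<'E'
from h import *
go([.5856,-.2545,.002],68)
E
```

```text
t: 15.1
tool_pos: [0.5861, -0.2555, 0.0071]
tool_rot: [2.607, 1.754, 0.0]
contact_force: [-0.6, 0.2, 0.5]
opening: 0.051
t 15.1 pos [ 0.5861 -0.2555  0.0071] F [-0.6  0.2  0.5] op 0.051
z axis [ 0.  0. -1.] yaw x 67.86
shift tool mm [ 0.7 -0.8  5.1]
turn z deg -0.14
```

```bash
python3 -m jog '[0.6,0,0,0.006,0,0,0, 0.6,0,0,0,0,0,0, 0,0,0,0,0,0,0, 0,0,0,0,0,0,0, 0,0,0,0,0,0,0, 0,0,0,0,0,0,0]' 50
python3 - <<'E'
from h import *
go([.5856,-.2545,.002],68)
E
```

```text
t: 15.85
tool_pos: [0.5863, -0.2557, 0.0014]
tool_rot: [2.606, 1.754, 0.001]
contact_force: [-0.2, 1.3, 1.7]
opening: 0.0154
t 15.85 pos [ 0.5863 -0.2557  0.0014] F [-0.2  1.3  1.7] op 0.0154
z axis [ 7.e-04 -3.e-04 -1.e+00] yaw x 67.88
shift tool mm [ 0.8 -1.1 -0.6]
turn z deg -0.12
```

```bash
python3 -m jog '[0,0,0,-0.01,0,0,0, 0,0,0,-0.03,0,0,0, 0,0,0,-0.04,0,0,0, 0,0,0,-0.045,0,0,0, 0,0,0,-0.025,0,0,0, 0,0,0,0,0,0,0, 0,0,0,0,0,0,0]' 60
python3 - <<'E'
from h import *
go([.598,.204,.15],84.4)
p,K,M=shot("wrist"); cv2.imwrite("pics/l1.png",p["image"])
for b in ctrl.boxes_of("long_key",p)[:2]: print(b)
print(ctrl.get_obs()["q"].round(2))
E
```

```text
t: 16.73
tool_pos: [0.5851, -0.255, 0.1493]
tool_rot: [-2.604, -1.753, 0.002]
contact_force: [-0.5, 0.3, -1.6]
opening: 0.0149
t 16.725 pos [ 0.5851 -0.255   0.1493] F [-0.5  0.3 -1.6] op 0.0149
z axis [-0.0022  0.0013 -1.    ] yaw x 67.88
shift tool mm [ 4.301e+02 -1.609e+02 -1.000e-01]
turn z deg -16.52
{'box': [442.5, 203.6, 97.0, 50.5], 'p': 0.9}
{'box': [257.6, 238.4, 69.9, 173.9], 'p': 0.56}
[-0.53  0.11  1.62 -0.    1.41 -0.14]
```

The key is held (1.6 N of weight, opening 15 mm). Carrying it over the batten at 7 cm clearance.

```bash
python3 -m jog '[0,0.030,-0.0112,0,0,0,0, 0,0.045,-0.0169,0,0,0,0, 0,0.047,-0.0176,0,0,0,0, 0,0.047,-0.0176,0,0,0,0, 0,0.047,-0.0176,0,0,0,0, 0,0.047,-0.0176,0,0,0,0, 0,0.047,-0.0176,0,0,0,0, 0,0.047,-0.0176,0,0,0,0, 0,0.045,-0.0169,0,0,0,0, 0,0.028,-0.0105,0,0,0,0]'
python3 -m jog '[0,0,0,0,0,0,-8.2, 0,0,0,0,0,0,-8.3, 0,0,0,0,0,0,0, 0,0,0,0,0,0,0]'
python3 - <<'E'
from h import *
p,K,M=shot("wrist"); cv2.imwrite("pics/l2.png",p["image"]); np.savez("l2.npz",K=K,M=M)
go([.598,.204,.15],84.4)
for n in ("scene","side"):
    p,K,M=shot(n); cv2.imwrite(f"pics/{n}2.png",p["image"])
    for b in ctrl.boxes_of("jig",p)[:1]: print(b)
E
```

```text
t: 18.08
tool_pos: [0.5974, 0.2056, 0.1489]
tool_rot: [-2.604, -1.756, 0.004]
contact_force: [-0.2, 0.6, -0.1]
opening: 0.0151
t: 18.58
tool_pos: [0.5982, 0.2033, 0.1499]
tool_rot: [-2.329, -2.107, 0.002]
contact_force: [0.8, -0.1, -0.5]
opening: 0.0153
t 18.625 pos [0.5983 0.2033 0.1503] F [ 0.8 -0.1 -0.5] op 0.0153
z axis [-1.2e-03 -2.0e-04 -1.0e+00] yaw x 84.27
shift tool mm [ 0.7 -0.4  0.3]
turn z deg -0.13
{'box': [319.7, 203.3, 86.4, 73.5], 'p': 0.93}
{'box': [264.5, 251.8, 36.7, 28.9], 'p': 0.69}
```

```bash
python3 -m jog '[0,0.0005,0,0.03,0,0,0, 0,0,0,0.03,0,0,0, 0,0,0,0.02,0,0,0, 0,0,0,0.012,0,0,0, 0,0,0,0.007,0,0,0, 0,0,0,0,0,0,0, 0,0,0,0,0,0,0, 0,0,0,0,0,0,0]'
python3 - <<'E'
from h import *
go([.598,.204,.0475],84.4)
p,K,M=shot("wrist"); im=p["image"]; np.savez("l3.npz",K=K,M=M); cv2.imwrite("pics/l3.png",im)
w=cv2.resize(im[100:340,150:370],(550,600),interpolation=cv2.INTER_CUBIC)
p,K,M=shot("side"); np.savez("l3s.npz",K=K,M=M); cv2.imwrite("pics/l3s.png",p["image"])
s=cv2.resize(p["image"][190:290,200:242],(250,600),interpolation=cv2.INTER_CUBIC)
cv2.imwrite("pics/l3v.png",np.hstack([w,s]))
E
```

```text
t: 19.82
tool_pos: [0.5994, 0.2042, 0.053]
tool_rot: [2.327, 2.109, 0.002]
contact_force: [0.1, -0.3, -0.9]
opening: 0.015
t 19.825 pos [0.5994 0.2042 0.053 ] F [ 0.1 -0.3 -0.9] op 0.015
z axis [ 1.6e-03  4.0e-04 -1.0e+00] yaw x 84.38
shift tool mm [-0.3 -1.4  5.5]
turn z deg -0.02
```

View pics/l3v.png

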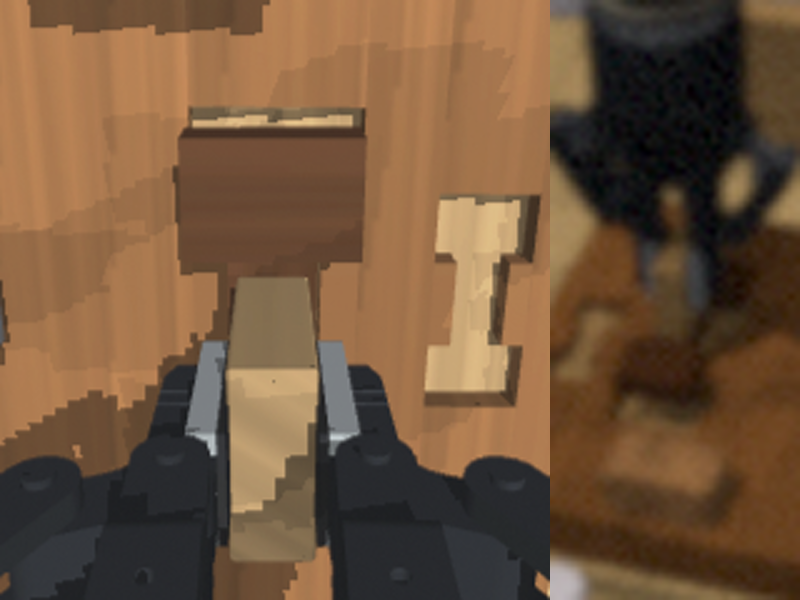

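The view shows the pocket's far end edge at row 108, columns 190–364. The key's plate above it has its top edge at row 137, columns 179–366, and its bottom edge near row 127. The pads hold the block, and the side inset shows the key clear above the slab. Working out the offset.

```bash
python3 - <<'E'
from h import *
f=np.load("l3.npz");K,M=f["K"],f["M"]
z=lambda u,v,h: ray(K,M,150+u/2.5,100+v/2.5,h)
yaw=np.radians(84.4); ex=np.array([np.cos(yaw),np.sin(yaw),0]); ey=np.array([np.sin(yaw),-np.cos(yaw),0])
o=ctrl.get_obs()["tool_pos"]
L=lambda p:((p-o)@ex*1e3).round(1).item(),
def loc(p): return (((p-o)@ex)*1e3).round(1),(((p-o)@ey)*1e3).round(1)
print("pocket far corners",loc(z(190,108,.048)),loc(z(364,108,.048)))
for h in (.074,.076,.078):
    a,b=z(180,137,h),z(366,137,h); print(h,"key top far corners",loc(a),loc(b),"w",np.hypot(*(a-b)[:2]).round(4))
    print("  near side of end lobe",loc(z(180,273,h)),loc(z(363,262,h)))
for h in (.060,.062,.064): print(h,"key bottom far edge",loc(z(180,127,h)),loc(z(366,127,h)))
print("block top far corners z.120",loc(z(228,368,.12)),loc(z(318,368,.12)))
print("short pocket corners", [loc(z(u,v,.048)) for u,v in ((438,196),(539,196),(425,403),(516,403))])
E
```

```text
pocket far corners (np.float64(53.5), np.float64(-21.1)) (np.float64(53.5), np.float64(21.9))
0.074 key top far corners (np.float64(51.1), np.float64(-20.7)) (np.float64(51.1), np.float64(19.4)) w 0.0401
  near side of end lobe (np.float64(19.8), np.float64(-21.9)) (np.float64(22.5), np.float64(19.8))
0.076 key top far corners (np.float64(51.5), np.float64(-20.5)) (np.float64(51.5), np.float64(19.1)) w 0.0396
  near side of end lobe (np.float64(20.6), np.float64(-21.6)) (np.float64(23.2), np.float64(19.5))
0.078 key top far corners (np.float64(51.9), np.float64(-20.2)) (np.float64(51.9), np.float64(18.9)) w 0.0391
  near side of end lobe (np.float64(21.3), np.float64(-21.3)) (np.float64(23.9), np.float64(19.3))
0.06 key bottom far edge (np.float64(50.8), np.float64(-22.3)) (np.float64(50.8), np.float64(21.1))
0.062 key bottom far edge (np.float64(51.2), np.float64(-22.1)) (np.float64(51.2), np.float64(20.8))
0.064 key bottom far edge (np.float64(51.5), np.float64(-21.8)) (np.float64(51.5), np.float64(20.6))
block top far corners z.120 (np.float64(20.2), np.float64(-8.4)) (np.float64(20.2), np.float64(6.9))
short pocket corners [(np.float64(30.9), np.float64(41.7)), (np.float64(30.9), np.float64(67.7)), (np.float64(-29.2), np.float64(42.2)), (np.float64(-29.3), np.float64(67.7))]
```

Lengthwise the key is centred within 0.1 mm. Laterally it is about 0.8 mm off, with the underside at about 61–63 mm. Final small correction, then settle.

```bash
python3 -m jog '[0,0.0002,0.0008,0.002,0,0,0, 0,0,0,0.0015,0,0,0, 0,0,0,0,0,0,0, 0,0,0,0,0,0,0, 0,0,0,0,0,0,0, 0,0,0,0,0,0,0]'
python3 - <<'E'
from h import *
for i in range(4): go([.598,.204,.0475],84.4); p,K,M=shot("wrist")
o=ctrl.get_obs(); print(o["dq"].round(3))
E
```

```text
t: 20.68
tool_pos: [0.5996, 0.2042, 0.0486]
tool_rot: [2.328, 2.11, 0.0]
contact_force: [0.5, 0.1, -0.7]
opening: 0.0149
t 20.675 pos [0.5996 0.2042 0.0486] F [ 0.5  0.1 -0.7] op 0.0149
z axis [ 1.e-04  0.e+00 -1.e+00] yaw x 84.38
shift tool mm [-0.3 -1.6  1.1]
turn z deg -0.02
t 20.725 pos [0.5995 0.2042 0.0485] F [ 0.  -0.3 -0.1] op 0.0149
z axis [ 1.e-04  0.e+00 -1.e+00] yaw x 84.38
shift tool mm [-0.3 -1.5  1. ]
turn z deg -0.02
t 20.775 pos [0.5996 0.2041 0.0486] F [-0.2  0.1 -2.4] op 0.0154
z axis [ 1.e-04 -0.e+00 -1.e+00] yaw x 84.38
shift tool mm [-0.3 -1.5  1.1]
turn z deg -0.02
t 20.825 pos [0.5996 0.2041 0.0485] F [ 0.4  1.  -0.8] op 0.015
z axis [ 1.e-04  0.e+00 -1.e+00] yaw x 84.38
shift tool mm [-0.3 -1.5  1. ]
turn z deg -0.02
[ 0.001  0.001  0.001 -0.     0.002  0.001]
```

```bash
python3 -c "
from station import ctrl
print(ctrl.finish_job())"
```

```text
the job is handed in; nothing more can be done
None
```

The job is handed in at about 21 s of robot time: the collar is locked and the long key is held level, hovering over the long pocket.

**Collar:** I gripped the pin, swung the finger round, released it and looked again. It stood about 1.5° past the rib, so I regripped and eased it back. In the last close-up, the finger and rib agreed within about 0.5°.

**Key:** I picked the key up by its pull block and carried it over the batten with about 7 cm to spare. It ended lengthwise along the long pocket.

**Last checks:**
- **Stillness and contact:** the arm was still, with the tool vertical. The contact force was about the key's own weight, and the opening of 15 mm shows the block was still held.
- **Height:** the underside was about 59 mm above the table by the lift distance, so about 11 mm above the slab. The width seen in the last picture, taken before the final 3.5 mm descent, would put it nearer 57 mm.
- **Centring:** from the close-up, the key was centred within about 0.5 mm along the pocket and 1 mm across it. I took no picture after the last 0.8 mm sideways correction.

**What failed or disagreed:**
- **First pin grip missed:** the jaws shut above the pin. The finger tips looked 30–40 mm behind the reported TCP, so I worked 20 mm or more lower after that.
- **Pocket position:** an earlier estimate from the slab's corners puts the pocket about 1.5 mm to the side of where the key hangs. I trusted the later close-up.

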